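# Lay up a packing block and hold it raised on the cam lift

## Task

A packing block has been started in the lifting nest: its two bottom slats lie there lengthwise, with one crosswise slat on them. Finish it with the three loose slats: one crosswise over the bare ends to complete the middle layer, then two lengthwise on top, right above the bottom pair, so that the block is square and flush on all sides. Then swing the nest's crank lever up until it stands upright, where its cam lifts the block highest out of the corner guides, and finish while still holding it there (it springs back when let go); leave the things around the nest where they are.

Things in the scene. Friction and masses are not known exactly. Their poses are not given: they have to be found in the camera images.
- slat_a_mid (a point): loose light-wood slat, 100 mm long (its x axis), 22 mm wide (y), 15 mm thick (z), 18 to 37 g; this point is its centre. It starts flat on the table
- slat_b_mid (a point): loose light-wood slat, 100 mm long (its x axis), 22 mm wide (y), 15 mm thick (z), 18 to 37 g; this point is its centre. It starts flat on the table
- slat_c_mid (a point): loose light-wood slat, 100 mm long (its x axis), 22 mm wide (y), 15 mm thick (z), 18 to 37 g; this point is its centre. It starts flat on the table
- bottom_left_mid (a point): centre of the bottom slat on the crank's side (same size as the loose slats), lying on the lift plate along the nest's x axis between the steel corner guides
- bottom_right_mid (a point): centre of the other bottom slat, parallel to the first, 78 mm away centre to centre
- cross_far_mid (a point): centre of the crosswise slat already lying on the bottom slats (same size), across their far ends; its x axis lies along the nest's y axis
- mid_near (a point): where the centre of a slat belongs: middle layer, across the near ends of the bottom slats, 39 mm from the block's middle, centre 22.5 mm above the lift plate. The point rides on the lift plate; its axes are those of the nest (x = away from the near side, y = towards the crank, z up); the slat there lies along y
- mid_far (a point): where the centre of a slat belongs: middle layer (already filled), across the far ends of the bottom slats, 39 mm from the block's middle, centre 22.5 mm above the lift plate. The point rides on the lift plate; its axes are those of the nest (x = away from the near side, y = towards the crank, z up); the slat there lies along y
- top_left (a point): where the centre of a slat belongs: top layer, right above the bottom slat on the crank's side, 39 mm from the block's middle, centre 37.5 mm above the lift plate. The point rides on the lift plate; its axes are those of the nest (x = away from the near side, y = towards the crank, z up); the slat there lies along x
- top_right (a point): where the centre of a slat belongs: top layer, right above the other bottom slat, 39 mm from the block's middle, centre 37.5 mm above the lift plate. The point rides on the lift plate; its axes are those of the nest (x = away from the near side, y = towards the crank, z up); the slat there lies along x
- nest: lifting nest, fixed to the table: aluminium base 150 x 150 x 8 mm with a square steel lift plate (100 x 100 mm, upper face 74 mm above the table at rest) between four steel corner guides that end 84 mm above the table, 10 mm above the plate at rest. Origin under the middle of the base, x away from its near side, y towards the side that carries the crank lever, z up. The block is 100 x 100 mm, its middle over the origin
- cam_lever (a joint): angle of the crank lever, rad: 0 = at rest on its stop, pointing to the nest's near side (-x) and 0.15 rad above level; grows as the lever swings up. 1.42 = upright = the eccentric's highest point, where the lift plate stands 15 mm above its rest; beyond that (stop at 2.0) the plate sinks again. A spring and the load turn it back towards 0; swinging it takes about 4 N at the grip
- lever_grip (a point): middle of the red grip on the end of the crank lever: a round sleeve 16 mm thick (19 mm at its end rims) and 56 mm long, lying level along the nest's y axis and free to spin on its pin. The flat lever arm is on its inner side, 28 mm from this point; the outer end is free. The point turns with the lever; at rest its height is 52 mm above the table
- lever_axis (a point): point on the lever's turning axis (parallel to the nest's y axis), level with the middle of the grip along that axis, 36 mm above the table; the grip's centre is 105 mm from it
- screw_tin: bystander: round white tin, 64 mm across, 25 mm high; origin under its middle
- stopwatch: bystander: dark grey stopwatch, 50 x 62 x 19 mm; origin under its middle
- vac_pen: bystander: grey pen-like suction tool, 134 mm long (y), 14 mm thick; origin under its middle
Things that resemble listed ones, but are neither listed nor needed, are in the scene too. What is shaped like the part that bears bottom_left_mid but green is not meant.

How it is judged:
By the outcome, as a careful person would: the job done as asked, in the order asked, and still so for the second after the job is handed in, while the arm keeps its last pose, push and grip.
It also fails if it takes over 72 s, if anything falls off the work surface, if the arm or the gripper's body presses on something with over 40 N, if the wrist force passes 120 N, or if a joint passes its speed limit or range.

## Robot

A 7-joint arm with a two-finger parallel gripper is mounted at the origin on a cart in front of the work surface, level with it; the furniture and walls round the work are solid. World frame = base frame: x ahead of the robot, y to its left, z up, the work surface at z = 0. Lengths are in m, angles in rad, forces in N, time in s.
With the tool pointing down it reaches from about 0.4 to 0.875 m from the base axis. Payload 19.3 kg.
Tool frame: the origin (TCP) lies at the very end of the fingers, on their centre line; the grasp point (between the pads) lies 19 mm behind it; z points along the fingers, y is the direction in which the jaws open and shut (so a half turn about z gives the same grasp; the last joint's range is limited). The gripper opens to 85 mm and grips with 20 to 120 N. Pads are 22 mm wide; open, the fingers measure 114 mm over their backs; the gripper's body (76 mm by 85 mm) begins 54 mm behind the grasp point. The pads swing forward as they close: fully open they stand 13 mm farther back than shut.
Start: joints at [-1.247, 0.521, -0.036, 1.599, 0.021, 1.021, -0.113], TCP at [0.24, 0.577, 0.231] pointing down, gripper open.
Joint ranges: [-2.91, 2.91], [-0.3, 2.13], [-1.5, 1.42], [0.17, 2.43], [-1.26, 4.41], [0.16, 1.93], [-2.52, 2.52]. Speed limits (rad/s): [1.89, 1.89, 2.39, 2.39, 3.01, 3.01, 3.01].

## Interface

Orientations are given as [roll, pitch, yaw] about the fixed x, y, z axes, in that order (R = Rz(yaw) Ry(pitch) Rx(roll)).
In Python, from workcell import bot, vision, job_done gives the robot as it stands.
- The arm moves only by the tool arm_command, never from a script. Its arguments are lists of equal length, an entry for each row: "gripper": the finger opening in cm, from 0 to 8.54; "slide": the shift along the tool's x, y, z in cm, a list of three; "turn": the turn, a rotation vector about the tool's x, y, z in degrees, a list of three. A call has 1 to 5 rows; each row is the pose to reach, as a shift and turn from the pose commanded when the call began, along the tool's axes at that moment; what a row does not reach only later rows make up. A row lasts 1/8 s, in which the tool goes at most 62.5 mm and 10.7 degrees, less where a joint would pass 70% of its speed; a pose out of reach is approached as far as the arm can. A call with a gripper value outside its range is refused whole. The fingers move at their own pace and stop on an object; "force" is the grip in N (left out, the last holds). Time passes only in rows, so rows that repeat a pose let the fingers close. It gives the time, the measured TCP pose, the force and the opening at its end, in the units of the state.
- bot.observe(): the state, without advancing time (a new reading comes with each control period).
- vision.grab_frame(name): name is "side" or "top"; returns the picture (400x640x3 uint8, blue, green, red); there is no depth.
- vision.camera_model(name): a dict with "mtx" (3x3 intrinsics, pixels), "T" (4x4, takes a point from camera to world coordinates). Camera axes: x right, y down, z forward; pixel columns grow to the right and rows downward; lengths in m; the calibration is good to about 2 mm. A picture is of the moment at which its call begins. camera_model takes no time and is no camera call.
- job_done(): hands the job in, once; it reports no verdict.
The state is a dict: "clock": time; "qpos": joint angles; "qd": joint speeds; "joint_efforts": joint torques, N m; "position": TCP position; "tool_rot": TCP orientation; "force": force on the tool from outside, world axes, zero at the start; "moment": the same for the moment, N m; "grip_width": finger opening in m.
Only numpy, scipy, OpenCV 4.12 (cv2) and the standard library are available. Lean on these libraries where they do the work, as an engineer would, in place of code of your own. Each camera call takes 0.05 s, during which the arm holds its last target. There are 200 camera calls.

## Working session

There is one attempt and no reset: what is moved stays moved. The work goes in short steps, Python scripts to look and compute and a tool call to move; the robot and the scene stay as the last step left them, time stands still between calls to the robot, and variables do not carry over. Pictures are saved under pics/ and viewed, about 8 in all and at most 12, crops included, and the job is handed in when it is done.

Besides the shell and the picture viewer there is one more tool, called after "Call:" by a JSON object that holds its "method" and its "body". arm_command: Moves the arm, as the interface text tells. Its arguments: {"type":"object","properties":{"gripper":{"type":"array","items":{"type":"number"}},"slide":{"type":"array","items":{"type":"array","items":{"type":"number"}}},"turn":{"type":"array","items":{"type":"array","items":{"type":"number"}}},"force":{"type":"number"}},"required":["gripper","slide","turn"]}

```bash
mkdir -p pics; ls
python3 - <<'E'
from workcell import bot, vision
import cv2,numpy as np
np.set_printoptions(precision=4,suppress=True)
for n in("side","top"):
    cv2.imwrite(f"pics/{n}0.png",vision.grab_frame(n))
    m=vision.camera_model(n);print(n,m["mtx"],m["T"])
print(bot.observe())
E
```

```text
pics
side [[413.6364   0.     322.1532]
 [  0.     413.6364 194.8238]
 [  0.       0.       1.    ]] [[ 0.8671 -0.2677  0.4201 -0.0075]
 [-0.4982 -0.4548  0.7382 -0.9135]
 [-0.0065 -0.8494 -0.5278  0.7533]
 [ 0.      0.      0.      1.    ]]
top [[417.6231   0.     322.4036]
 [  0.     417.6231 198.1975]
 [  0.       0.       1.    ]] [[ 0.2161 -0.9487  0.2308  0.2737]
 [-0.9764 -0.2095  0.0531 -0.0676]
 [-0.002  -0.2368 -0.9716  1.2162]
 [ 0.      0.      0.      1.    ]]
{'clock': 0.1, 'qpos': array([-1.2472,  0.5219, -0.0363,  1.5999,  0.0212,  1.0211, -0.1128]), 'qd': array([-0.0006, -0.0021,  0.0008, -0.0032,  0.0015,  0.0009,  0.0004]), 'joint_efforts': array([  0.0047, -92.8474,   1.9842, -37.0528,   0.0182,   0.0052,
         0.0001]), 'position': array([0.2397, 0.5769, 0.2308]), 'tool_rot': array([-3.1406,  0.0001,  2.7478]), 'force': array([ 0.0197, -0.3007, -0.9107]), 'moment': array([-0.0797, -0.003 ,  0.0221]), 'grip_width': 0.0855469778641178}
```

View pics/side0.png

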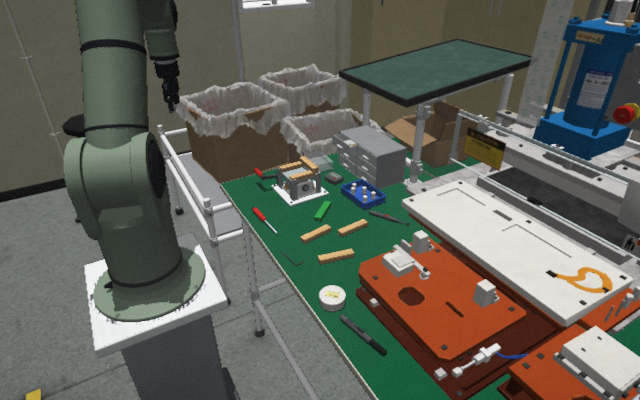

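View pics/top0.png

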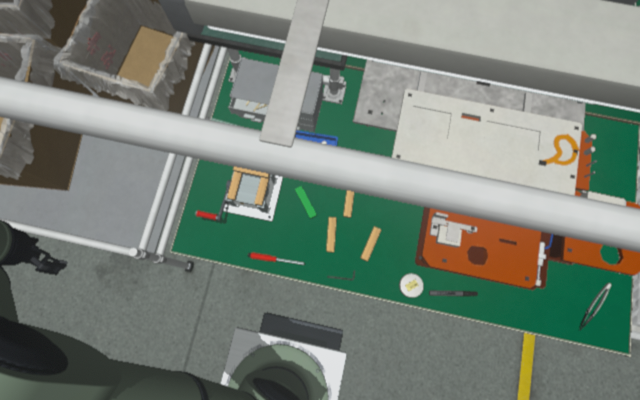

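Side view: wood slats at about (315,233), (352,227), (336,256), a green decoy at (322,211), the nest at (298,182), the red lever grip at (262,173), and a red screwdriver at (262,215). Top view: slats at (348,204), (331,234), (371,244), green at (305,201), nest at (250,192), grip at (207,215), screwdriver at (262,258). I choose the three wood-coloured slats, and the grip attached to the nest. Next I'll take close crops.

Run:
```python
import cv2
a=cv2.imread("pics/top0.png")[155:275,190:390]; cv2.imwrite("pics/topc.png",cv2.resize(a,None,fx=4,fy=4,interpolation=cv2.INTER_CUBIC))
a=cv2.imread("pics/side0.png")[150:270,240:400]; cv2.imwrite("pics/sidec.png",cv2.resize(a,None,fx=5,fy=5,interpolation=cv2.INTER_CUBIC))
```

```text
(no output)
```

View pics/topc.png

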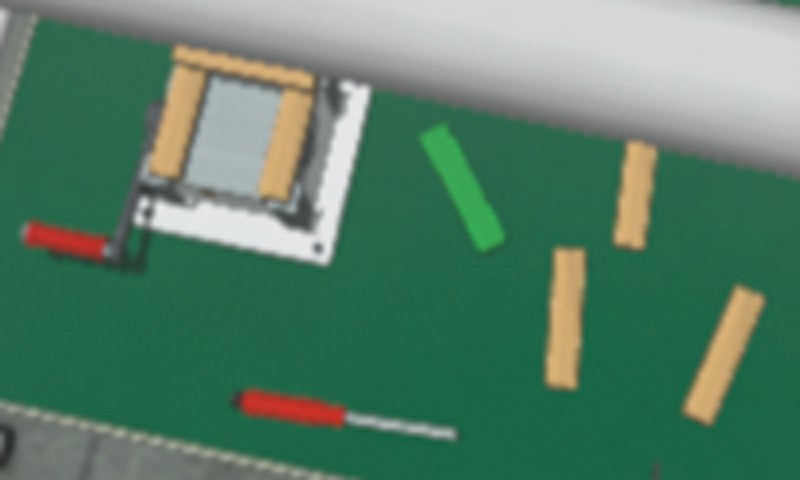

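View pics/sidec.png

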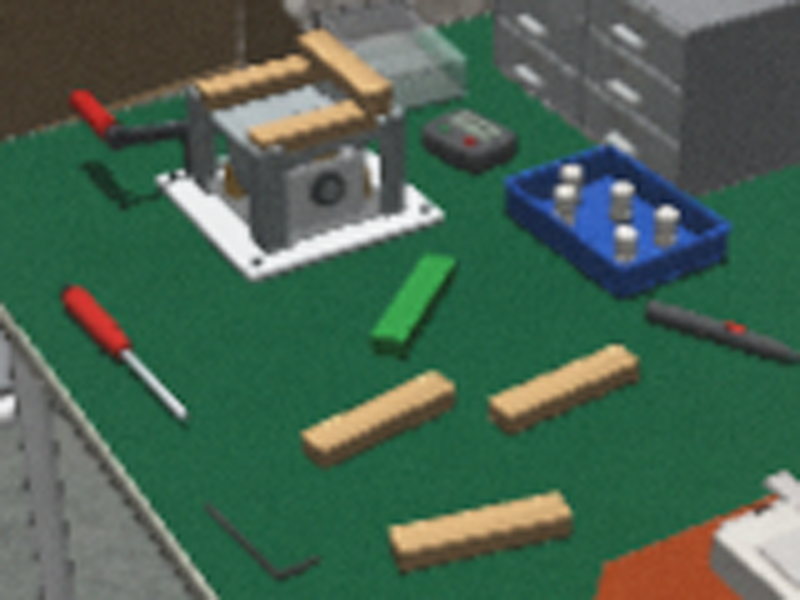

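The top crop confirms the choice: slat A at crop (565,318), B at (635,195) with its far end hidden by the pipe, C at (725,355); the nest with two bottom slats at (178,122) and (287,142), and the cross slat on the far side at (245,65). The red grip at (68,242) is joined to the nest's arm. The side crop agrees, with the grip at (92,112). I'll now fit box models to both views.

```bash
cat > fit.py <<'E'
import cv2,numpy as np
from scipy.optimize import minimize
from workcell import vision
np.set_printoptions(precision=4,suppress=True)
CAM={n:vision.camera_model(n) for n in("side","top")}
def proj(n,P):
    m=CAM[n];T=m["T"];c=(np.asarray(P)-T[:3,3])@T[:3,:3];u=c@m["mtx"].T
    return u[:,:2]/u[:,2:]
S=8
def cover(poly,roi):
    x0,y0,x1,y1=roi;im=np.zeros(((y1-y0)*S,(x1-x0)*S),np.uint8)
    q=((poly+.5-[x0,y0])*S-.5)
    cv2.fillPoly(im,[np.round(q*16).astype(np.int32)],255,shift=4)
    return cv2.resize(im,(x1-x0,y1-y0),interpolation=cv2.INTER_AREA)/255.
F=[[4,5,7,6],[0,1,5,4],[2,3,7,6],[0,2,6,4],[1,3,7,5]] # top,-y? sides
def box(c,yaw,d=(.1,.022,.015)):
    L=np.array([[sx,sy,sz] for sz in(-1,1) for sy in(-1,1) for sx in(-1,1)])*np.array(d)/2
    R=np.array([[np.cos(yaw),-np.sin(yaw),0],[np.sin(yaw),np.cos(yaw),0],[0,0,1]])
    return L@R.T+c
def faces(n,B):
    C=CAM[n]["T"][:3,3];m=B.mean(0);o=[]
    for i,f in enumerate(F):
        fc=B[f].mean(0)
        if (fc-m)@(C-fc)>0:o.append((i,proj(n,B[f])))
    return o
def resid(n,img,roi,boxes,w,chan=None):
    lay={}
    for B in boxes:
        fs=faces(n,B);fs=[f for f in fs if f[0]]+[f for f in fs if not f[0]]
        for i,p in fs:
            a=cover(p,roi)
            for k in lay:lay[k]=lay[k]*(1-a)
            lay[i]=lay.get(i,0)+a
    x0,y0,x1,y1=roi;I=img[y0:y1,x0:x1].astype(float)
    if chan=="chroma":I=np.clip(I[...,2:]-I[...,:1],0,None)
    A=np.stack([v.ravel() for v in lay.values()]+[1-sum(lay.values()).ravel()],1)
    W=w[y0:y1,x0:x1].ravel()[:,None]
    Y=I.reshape(A.shape[0],-1)
    X=np.linalg.lstsq(A*W,Y*W,rcond=None)[0]
    return (((A@X-Y)*W)**2).mean()
def back(n,px,z):
    m=CAM[n];d=m["T"][:3,:3]@np.linalg.solve(m["mtx"],[px[0],px[1],1]);o=m["T"][:3,3]
    return o+d*(z-o[2])/d[2]
def roi_of(n,P,mg):
    p=proj(n,P);a=np.floor(p.min(0)-mg).astype(int);b=np.ceil(p.max(0)+mg).astype(int)
    return (max(a[0],0),max(a[1],0),min(b[0],640),min(b[1],400))
def fit(imgs,mk,p0,W,views=("side","top"),chan=None,mg=5,steps=(.006,.006,.1,.004)):
    rois={n:roi_of(n,np.vstack(mk(p0)),mg) for n in views}
    f=lambda p:sum(resid(n,imgs[n],rois[n],mk(p),W[n],chan) for n in views)
    s=np.array([p0]+[np.array(p0)+np.eye(len(p0))[i]*steps[i] for i in range(len(p0))])
    r=minimize(f,p0,method="Nelder-Mead",options=dict(initial_simplex=s,xatol=1e-5,fatol=1e-3,maxiter=500))
    r=minimize(f,r.x,method="Nelder-Mead",options=dict(initial_simplex=r.x+(s-s[0])*.3,xatol=1e-5,fatol=1e-3,maxiter=500))
    return r.x,r.fun
def one(p):return [box(np.array([p[0],p[1],p[3]]),p[2])]
def nest(p): # p: x,y,yaw,z of lift plate top
    x,y,t,z=p;R=np.array([[np.cos(t),-np.sin(t),0],[np.sin(t),np.cos(t),0],[0,0,1]]);o=np.array([x,y,z])
    return [box(o+R@[0,.039,.0075],t),box(o+R@[0,-.039,.0075],t),box(o+R@[.039,0,.0225],t+np.pi/2)]
E
cat > m1.py <<'E'
from fit import *
imgs={n:cv2.imread(f"pics/{n}0.png") for n in CAM}
W={n:np.ones((400,640)) for n in CAM}
t=imgs["top"].astype(int);pipe=((t.max(2)-t.min(2))<30)&(t.min(2)>110)
W2=dict(W);W2["top"]=1-cv2.dilate(pipe.astype(np.uint8),np.ones((5,5))).astype(float)
tc=lambda c:(np.array(c)+.5)/4-.5+[190,155]
for nm,a,b in(("A",(570,248),(561,387)),("B",(643,145),(628,247)),("C",(752,292),(697,420))):
    A=back("top",tc(a),.015);B=back("top",tc(b),.015);d=A-B;yaw=np.arctan2(d[1],d[0]);d/=np.linalg.norm(d)
    c=B+d*.05
    for v in(("side","top"),("side",),("top",)):
        if len(v)==2: print(nm,v,*fit(imgs,one,[c[0],c[1],yaw,.0075],W2,v))
        else: print(nm,v,*fit(imgs,lambda p:one([*p,.0075]),[c[0],c[1],yaw],W2,v))
a=back("top",tc((234,130)),.08);b=back("top",tc((165,180)),.089);e=back("top",tc((187,75)),.089);d=e-b
p0=[a[0],a[1],np.arctan2(d[1],d[0]),.074];print("p0",p0)
for v in(("side","top"),("side",),("top",)):
    mk=nest if len(v)==2 else (lambda p:nest([*p,.074]))
    print("nest",v,*fit(imgs,mk,p0 if len(v)==2 else p0[:3],W2,v,"chroma",3))
# grip centroid
sc={}
for n,(x0,y0,x1,y1) in dict(side=(250,163,270,182),top=(190,205,222,222)).items():
    I=imgs[n][y0:y1,x0:x1].astype(float);m=np.clip(I[...,2]-np.maximum(I[...,0],I[...,1]),0,None);m[m<25]=0
    ys,xs=np.mgrid[y0:y1,x0:x1];sc[n]=np.array([(xs*m).sum(),(ys*m).sum()])/m.sum()
print("red",sc)
A=[];bb=[]
for n in sc:
    T=CAM[n]["T"];d=back(n,sc[n],0)-T[:3,3];d/=np.linalg.norm(d);M=np.eye(3)-np.outer(d,d);A.append(M);bb.append(M@T[:3,3])
print("grip",np.linalg.lstsq(np.vstack(A),np.hstack(bb),rcond=None)[0:2])
E
python3 m1.py
```

```text
A ('side', 'top') [ 0.4604 -0.0489  0.1445  0.0075] 129.0943775560155
A ('side',) [ 0.4607 -0.0488  0.1543] 44.502844659878654
A ('top',) [ 0.4606 -0.0491  0.1459] 85.5276361702495
B ('side', 'top') [ 0.5719 -0.079   0.0838  0.0078] 78.30384637976194
B ('side',) [ 0.5723 -0.0787  0.084 ] 37.53056601404957
B ('top',) [ 0.5727 -0.079   0.0794] 40.53351305364052
C ('side', 'top') [ 0.459  -0.1665 -0.207   0.0077] 85.52776672652274
C ('side',) [ 0.459  -0.1663 -0.2073] 36.63552642197917
C ('top',) [ 0.4593 -0.1665 -0.2077] 48.06235245017987
p0 [np.float64(0.5297659657338016), np.float64(0.20596501948879822), np.float64(0.06707867598732885), 0.074]
nest ('side', 'top') [0.5371 0.2065 0.0041 0.0729] 127.88588712255316
nest ('side',) [0.5366 0.2051 0.0096] 120.04305315008762
nest ('top',) [ 0.5372  0.2058 -0.0076] 6.341857683008362
red {'side': array([257.8522, 171.4555]), 'top': array([205.8679, 214.7498])}
grip (array([0.4296, 0.3074, 0.0584]), array([0.]))
```

```bash
cat > plan.py <<'E'
import sys,json,numpy as np
from scipy.spatial.transform import Rotation as R
# plan: from (x,y,z,yawdeg) through waypoints "x,y,z,yawdeg" (m), tool down; prints calls of <=5 rows (slide cm, turn deg)
def pose(w):return np.array(w[:3]),R.from_euler("xyz",[180,0,w[3]],degrees=True)
def plan(ws,step=.055,ang=10):
    pts=[];cur=np.array(ws[0],float)
    for w in ws[1:]:
        w=np.array(w,float);n=int(np.ceil(max(np.linalg.norm(w[:3]-cur[:3])/step,abs(w[3]-cur[3])/ang,1)))
        pts+=[cur+(w-cur)*k/n for k in range(1,n+1)];cur=w
    st=np.array(ws[0],float);i=0
    while i<len(pts):
        p,r=pose(st);ch=pts[i:i+5];sl=[];tu=[]
        for c in ch:
            q,_=pose(c);sl.append(np.round(r.inv().apply(q-p)*100,2).tolist());tu.append([0,0,round(-(c[3]-st[3]),1)])
        # next start = what rounded rows really give
        e=p+r.apply(np.array(sl[-1])/100);st=np.array([*e,st[3]-tu[-1][2]])
        print(f"slide={json.dumps(sl)}\nturn={json.dumps(tu)}");i+=5
    print("end",np.round(st,4))
if __name__=="__main__":
    a=[list(map(float,s.split(","))) for s in sys.argv[1:]]
    plan(a)
E
python3 - <<'E'
from fit import *
sc=lambda c:(np.array(c)+.5)/5-.5+[240,150]
tc=lambda c:(np.array(c)+.5)/4-.5+[190,155]
a,b,c=[back("side",sc(p),.008) for p in((160,178),(258,278),(443,214))]
print(a,b,c,"mid",(a+c)/2,back("top",tc((328,265)),.008))
print(np.arctan2(*(c-b)[[1,0]]),np.arctan2(-(a-b)[0],(a-b)[1]))
E
python3 plan.py .2397,.5769,.2308,157.4 .46,.4,.23,157.4 .4605,-.049,.12,188.3 .4605,-.049,.02,188.3 .4605,-.049,.003,188.3
```

```text
[0.4634 0.2763 0.008 ] [0.4661 0.1246 0.008 ] [0.6117 0.1322 0.008 ] mid [0.5375 0.2042 0.008 ] [0.4615 0.1294 0.008 ]
0.05192750652633683 0.017915549948634875
slide=[[-4.52, -1.31, 0.01], [-9.05, -2.62, 0.03], [-13.57, -3.93, 0.04], [-18.09, -5.24, 0.05], [-22.61, -6.55, 0.07]]
turn=[[0, 0, -0.0], [0, 0, -0.0], [0, 0, -0.0], [0, 0, -0.0], [0, 0, -0.0]]
slide=[[-4.53, -1.32, 0.01], [-6.45, -5.92, 1.23], [-8.37, -10.52, 2.45], [-10.29, -15.13, 3.68], [-12.22, -19.73, 4.9]]
turn=[[0, 0, -0.0], [0, 0, -3.4], [0, 0, -6.9], [0, 0, -10.3], [0, 0, -13.7]]
slide=[[-0.77, -4.93, 1.22], [-1.55, -9.86, 2.44], [-2.33, -14.78, 3.67], [-3.11, -19.71, 4.89], [-3.88, -24.64, 6.11]]
turn=[[0, 0, -3.5], [0, 0, -6.9], [0, 0, -10.3], [0, 0, -13.8], [0, 0, -17.2]]
slide=[[-0.0, 0.0, 5.0], [-0.0, 0.0, 10.0], [-0.0, 0.0, 11.7]]
turn=[[0, 0, -0.0], [0, 0, -0.0], [0, 0, -0.0]]
end [ 4.605e-01 -4.900e-02  3.000e-03  1.883e+02]
```

Call:
{"method": "arm_command", "body": {"gripper": [6, 6, 6, 6, 6], "slide": [[-4.5, -1.3, 0], [-9.1, -2.6, 0], [-13.6, -3.9, 0], [-18.1, -5.2, 0], [-22.6, -6.6, 0]], "turn": [[0, 0, 0], [0, 0, 0], [0, 0, 0], [0, 0, 0], [0, 0, 0]], "force": 40}}

```text
clock: 0.72
position: [0.4242, 0.4283, 0.2311]
tool_rot: [-3.141, -0.0, 2.748]
force: [0.8, -0.5, 0.4]
grip_width: 0.0599
```

Call:
{"method": "arm_command", "body": {"gripper": [6, 6, 6, 6, 6], "slide": [[-4.5, -1.3, 0], [-6.5, -5.9, 1.2], [-8.4, -10.5, 2.5], [-10.3, -15.1, 3.7], [-12.2, -19.7, 4.9]], "turn": [[0, 0, 0], [0, 0, -3.4], [0, 0, -6.9], [0, 0, -10.3], [0, 0, -13.7]]}}

```text
clock: 1.35
position: [0.46, 0.1991, 0.1818]
tool_rot: [-3.141, -0.0, 2.989]
force: [0.1, 0.1, -0.3]
grip_width: 0.0601
```

Call:
{"method": "arm_command", "body": {"gripper": [6, 5, 5, 5, 5], "slide": [[-0.8, -4.9, 1.2], [-1.6, -9.9, 2.4], [-2.3, -14.8, 3.7], [-3.1, -19.7, 4.9], [-3.9, -24.6, 6.1]], "turn": [[0, 0, -3.5], [0, 0, -6.9], [0, 0, -10.3], [0, 0, -13.8], [0, 0, -17.2]]}}

```text
clock: 1.98
position: [0.4607, -0.0499, 0.1209]
tool_rot: [3.142, 0.0, -2.994]
force: [0.8, 0.2, -0.4]
grip_width: 0.0498
```

Call:
{"method": "arm_command", "body": {"gripper": [5], "slide": [[0, 0, 0]], "turn": [[0, 0, 0]]}}

```text
clock: 2.1
position: [0.4599, -0.052, 0.1205]
tool_rot: [-3.141, -0.002, -3.001]
force: [-0.1, 0.6, -0.1]
grip_width: 0.0502
```

Call:
{"method": "arm_command", "body": {"gripper": [5, 5, 5, 5, 5], "slide": [[0, 0, 0], [0, 0, 5], [0, 0, 10], [0, 0, 11.7], [0, 0, 11.7]], "turn": [[0, 0, 0], [0, 0, 0], [0, 0, 0], [0, 0, 0], [0, 0, 0]]}}

```text
clock: 2.72
position: [0.4604, -0.047, 0.0035]
tool_rot: [3.141, -0.002, -2.994]
force: [0.9, -0.7, 0.4]
grip_width: 0.0499
```

Call:
{"method": "arm_command", "body": {"gripper": [2, 2, 2, 2, 2], "slide": [[0, 0, 0], [0, 0, 0], [0, 0, 0], [0, 0, 0], [0, 0, 0]], "turn": [[0, 0, 0], [0, 0, 0], [0, 0, 0], [0, 0, 0], [0, 0, 0]], "force": 40}}

```text
clock: 3.35
position: [0.4617, -0.0479, 0.0055]
tool_rot: [-3.142, 0.002, -2.996]
force: [-1.7, 1.9, 8.1]
grip_width: 0.0207
```

```bash
python3 -c "
from workcell import bot;o=bot.observe();print(o['position'],o['tool_rot'],o['qpos'],o['grip_width'])"
python3 plan.py .4605,-.049,.003,188.3 .4605,-.049,.10,188.3 .46,.1,.20,138 .498,.205,.17,90 .498,.205,.115,90
```

```text
[ 0.46165586 -0.04794882  0.00554013] [-3.14157966e+00  2.09114777e-03 -2.99585653e+00] [ 0.00769422  0.67351866 -0.0416492   2.15421079  0.0836047   0.31323222
  1.61216443] 0.020682481728879713
slide=[[-0.0, 0.0, -4.85], [-0.0, 0.0, -9.7], [-0.35, 2.46, -11.37], [-0.7, 4.92, -13.03], [-1.05, 7.38, -14.7]]
turn=[[0, 0, -0.0], [0, 0, -0.0], [0, 0, 8.4], [0, 0, 16.8], [0, 0, 25.2]]
slide=[[0.73, 2.37, -1.67], [1.46, 4.74, -3.33], [2.19, 7.12, -5.0], [2.07, 9.35, -4.4], [1.95, 11.58, -3.8]]
turn=[[0, 0, 8.3], [0, 0, 16.7], [0, 0, 25.1], [0, 0, 34.7], [0, 0, 44.3]]
slide=[[1.48, 1.67, 0.6], [2.95, 3.35, 1.2], [4.42, 5.03, 1.8], [4.42, 5.03, 4.55], [4.42, 5.03, 7.3]]
turn=[[0, 0, 9.6], [0, 0, 19.2], [0, 0, 28.8], [0, 0, 28.8], [0, 0, 28.8]]
end [ 0.498  0.205  0.115 90.   ]
```

Call:
{"method": "arm_command", "body": {"gripper": [2, 2, 2, 2, 2], "slide": [[0, 0, -4.8], [0, 0, -9.7], [-0.4, 2.5, -11.4], [-0.7, 4.9, -13], [-1, 7.4, -14.7]], "turn": [[0, 0, 0], [0, 0, 0], [0, 0, 8.4], [0, 0, 16.8], [0, 0, 25.2]]}}

```text
clock: 3.98
position: [0.4602, 0.0272, 0.1529]
tool_rot: [3.14, 0.001, 2.842]
force: [-0.5, -0.5, -1.6]
grip_width: 0.0204
```

Call:
{"method": "arm_command", "body": {"gripper": [2, 2, 2, 2, 2], "slide": [[0.7, 2.4, -1.7], [1.5, 4.7, -3.3], [2.2, 7.1, -5], [2.1, 9.4, -4.4], [2, 11.6, -3.8]], "turn": [[0, 0, 8.3], [0, 0, 16.7], [0, 0, 25.1], [0, 0, 34.7], [0, 0, 44.3]]}}

```text
clock: 4.6
position: [0.4749, 0.1443, 0.1905]
tool_rot: [3.139, -0.0, 2.069]
force: [0.6, -0.6, -0.9]
grip_width: 0.0206
```

Call:
{"method": "arm_command", "body": {"gripper": [2, 2, 2, 2, 2], "slide": [[1.5, 1.7, 0.6], [3, 3.4, 1.2], [4.4, 5, 1.8], [4.4, 5, 4.5], [4.4, 5, 7.3]], "turn": [[0, 0, 9.6], [0, 0, 19.2], [0, 0, 28.8], [0, 0, 28.8], [0, 0, 28.8]]}}

```text
clock: 5.22
position: [0.4973, 0.2066, 0.1167]
tool_rot: [3.14, -0.002, 1.572]
force: [0.1, -0.5, -0.5]
grip_width: 0.0206
```

Call:
{"method": "arm_command", "body": {"gripper": [2, 2, 2], "slide": [[0, 0, 0], [0, 0, 0], [0, 0, 0]], "turn": [[0, 0, 0], [0, 0, 0], [0, 0, 0]]}}

```text
clock: 5.6
position: [0.4977, 0.2061, 0.1176]
tool_rot: [3.14, -0.001, 1.571]
force: [-0.8, 0.4, 0.6]
grip_width: 0.0208
```

```bash
cat > look.py <<'E'
import sys
from fit import *
from workcell import bot
o=bot.observe();print(o['clock'],o['position'],np.degrees(o['tool_rot']),o['grip_width'],o['force'])
k=sys.argv[1];out=[]
for n,(x0,y0,x1,y1) in dict(side=(240,140,340,220),top=(200,140,300,220)).items():
    I=vision.grab_frame(n);cv2.imwrite(f"pics/{n}{k}.png",I);out.append(cv2.resize(I[y0:y1,x0:x1],(400*1,320),interpolation=cv2.INTER_CUBIC))
cv2.imwrite(f"pics/c{k}.png",np.hstack(out))
E
python3 look.py 1
```

```text
5.6 [0.4977 0.2061 0.1176] [179.911   -0.0624  90.0302] 0.020812565590246794 [-0.8439  0.4297  0.5632]
```

View pics/c1.png

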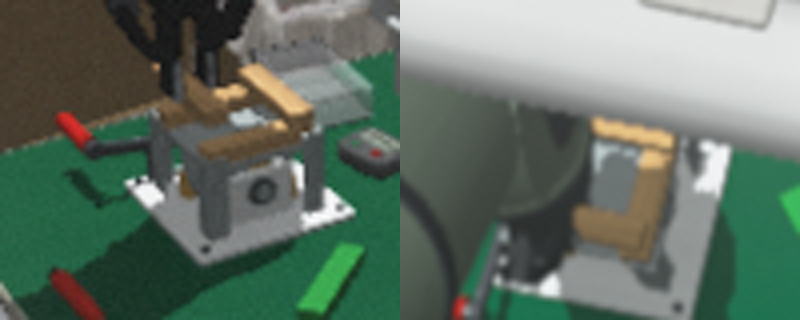

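The held slat is above the near ends: side crop about (195,95), top crop right end about (640,235), near the right bottom slat's outer edge. I'll lower it with a 1 mm correction.

Call:
{"method": "arm_command", "body": {"gripper": [2, 2, 2, 2], "slide": [[-0.1, 0, 1], [-0.1, 0, 2], [-0.1, 0, 2.2], [-0.1, 0, 2.2]], "turn": [[0, 0, 0], [0, 0, 0], [0, 0, 0], [0, 0, 0]]}}

```text
clock: 6.2
position: [0.4968, 0.2046, 0.094]
tool_rot: [-3.14, 0.0, 1.571]
force: [-4.2, -1.4, 7.0]
grip_width: 0.0211
```

Call:
{"method": "arm_command", "body": {"gripper": [3.6, 3.6, 3.6, 3.6, 3.6], "slide": [[0, 0, 0], [0, 0, 0], [0, 0, -1], [0, 0, -4], [0, 0, -9]], "turn": [[0, 0, 0], [0, 0, 0], [0, 0, 0], [0, 0, 0], [0, 0, 0]]}}

```text
clock: 6.82
position: [0.4965, 0.2044, 0.1849]
tool_rot: [-3.14, 0.001, 1.571]
force: [0.5, 0.0, -0.6]
grip_width: 0.0361
```

```bash
python3 -c "
from workcell import bot;o=bot.observe();print(o['position'],o['tool_rot'],o['qpos'],o['grip_width'])"
python3 plan.py .497,.2046,.184,90 .47,.1,.2,120 .459,-.1665,.11,168.1 .459,-.1665,.007,168.1
```

```text
[0.49651449 0.20443514 0.18492909] [-3.13975039e+00  1.33217757e-03  1.57128505e+00] [-0.75549982  0.46416621  0.3444178   1.89155825 -0.20714687  0.82269794
 -0.30227796] 0.036059684401905996
slide=[[-3.49, -0.9, -0.53], [-6.97, -1.8, -1.07], [-10.46, -2.7, -1.6], [-14.9, -2.88, -0.1], [-19.34, -3.07, 1.4]]
turn=[[0, 0, -10.0], [0, 0, -20.0], [0, 0, -30.0], [0, 0, -38.0], [0, 0, -46.0]]
slide=[[-2.96, -3.32, 1.5], [-5.91, -6.64, 3.0], [-8.87, -9.97, 4.5], [-11.82, -13.29, 6.0], [-11.82, -13.29, 11.15]]
turn=[[0, 0, -8.1], [0, 0, -16.1], [0, 0, -24.1], [0, 0, -32.1], [0, 0, -32.1]]
slide=[[0.0, 0.0, 5.15]]
turn=[[0, 0, -0.0]]
end [ 4.590e-01 -1.665e-01  7.000e-03  1.681e+02]
```

Call:
{"method": "arm_command", "body": {"gripper": [4.5, 5, 5, 5, 5], "slide": [[-3.5, -0.9, -0.5], [-7, -1.8, -1.1], [-10.5, -2.7, -1.6], [-14.9, -2.9, -0.1], [-19.3, -3.1, 1.4]], "turn": [[0, 0, -10], [0, 0, -20], [0, 0, -30], [0, 0, -38], [0, 0, -46]]}}

```text
clock: 7.45
position: [0.4663, 0.0106, 0.1708]
tool_rot: [3.14, 0.001, 2.379]
force: [1.7, -0.1, -1.0]
grip_width: 0.0499
```

Call:
{"method": "arm_command", "body": {"gripper": [5, 5, 5, 5, 5], "slide": [[-3, -3.3, 1.5], [-5.9, -6.6, 3], [-8.9, -10, 4.5], [-11.8, -13.3, 6], [-11.8, -13.3, 6]], "turn": [[0, 0, -8.1], [0, 0, -16.1], [0, 0, -24.1], [0, 0, -32.1], [0, 0, -32.1]]}}

```text
clock: 8.07
position: [0.4577, -0.1694, 0.11]
tool_rot: [-3.14, -0.001, 2.931]
force: [-0.9, 0.7, 0.2]
grip_width: 0.0503
```

Call:
{"method": "arm_command", "body": {"gripper": [5, 5], "slide": [[0, 0, 0], [0, 0, 0]], "turn": [[0, 0, 0], [0, 0, 0]]}}

```text
clock: 8.32
position: [0.4594, -0.1648, 0.1108]
tool_rot: [3.141, 0.001, 2.935]
force: [0.7, 0.4, 0.0]
grip_width: 0.0503
```

```bash
python3 look.py 2
cat > m2.py <<'E'
from fit import *
imgs={n:cv2.imread(f"pics/{n}2.png") for n in CAM}
t=imgs["top"].astype(int);pipe=((t.max(2)-t.min(2))<30)&(t.min(2)>110)
# hide only the real pipe (above nest)
m=np.zeros((400,640),np.uint8);m[:,:]=pipe;nl,lb,st,_=cv2.connectedComponentsWithStats(m);big=lb==1+np.argmax(st[1:,4])
W={"side":np.ones((400,640)),"top":1-cv2.dilate(big.astype(np.uint8),np.ones((5,5))).astype(float)}
def full(p):
    x,y,t=.537,.206,.0;b=nest([*p[:3],.074]);s=box(np.array([p[3],p[4],.0965]),p[5]+np.pi/2)
    return b[:2]+[b[2],s]
for v in(("top",),("side",),("side","top")):
    r,f=fit(imgs,full,[.537,.206,0,.498,.206,0],W,v,"chroma",3,(.004,.004,.05,.004,.004,.05))
    c,s=np.cos(r[2]),np.sin(r[2]);d=r[3:5]-r[:2];print(v,r,f,"slat in nest",d[0]*c+d[1]*s,-d[0]*s+d[1]*c,r[5]-r[2])
E
python3 m2.py
```

```text
8.325 [ 0.4594 -0.1648  0.1108] [179.9938   0.0415 168.1902] 0.0503278817877261 [0.6616 0.382  0.05  ]
('top',) [0.5377 0.2054 0.0071 0.4956 0.2035 0.0049] 22.25662276421165 slat in nest -0.042047059045738515 -0.001645965796864559 -0.0022365526403148907
('side',) [ 0.5359  0.2054  0.0099  0.4953  0.2049 -0.0105] 125.38050306220804 slat in nest -0.04062267244719744 -7.402767819271314e-05 -0.020342095735079425
('side', 'top') [ 0.5368  0.2051  0.0075  0.4956  0.2038 -0.0147] 148.19578759618688 slat in nest -0.041212310296592725 -0.0009865034561671049 -0.02223049852119894
```

View pics/c2.png

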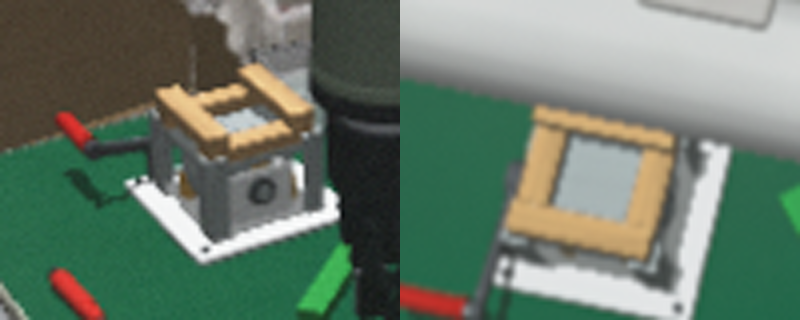

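The side and top crops show the near slat seated (side (190,115), top (580,230)). It sits about 2 mm too near and 1 mm to the right of its place, so I'll go back and nudge it.

```bash
python3 plan.py .4594,-.1648,.1108,168.2 .47,.05,.2,125 .4966,.2044,.17,90.2 .4966,.2044,.125,90.2
```

```text
slide=[[0.67, 4.25, -1.78], [1.34, 8.5, -3.57], [2.01, 12.75, -5.35], [2.68, 16.99, -7.14], [3.35, 21.24, -8.92]]
turn=[[0, 0, 8.6], [0, 0, 17.3], [0, 0, 25.9], [0, 0, 34.6], [0, 0, 43.2]]
slide=[[2.79, 2.76, 0.75], [5.57, 5.52, 1.5], [8.35, 8.27, 2.25], [11.13, 11.03, 3.0], [11.13, 11.03, 7.5]]
turn=[[0, 0, 8.7], [0, 0, 17.4], [0, 0, 26.1], [0, 0, 34.8], [0, 0, 34.8]]
end [ 0.4966  0.2044  0.125  90.2   ]
```

Call:
{"method": "arm_command", "body": {"gripper": [5, 5, 5, 5, 5], "slide": [[0.7, 4.3, -1.8], [1.3, 8.5, -3.6], [2, 12.8, -5.4], [2.7, 17, -7.1], [3.4, 21.2, -8.9]], "turn": [[0, 0, 8.6], [0, 0, 17.3], [0, 0, 25.9], [0, 0, 34.6], [0, 0, 43.2]]}}

```text
clock: 9.05
position: [0.4689, 0.0508, 0.2001]
tool_rot: [3.141, -0.0, 2.177]
force: [1.3, -0.4, 0.0]
grip_width: 0.0502
```

Call:
{"method": "arm_command", "body": {"gripper": [4.5, 4, 3.8, 3.8, 3.8], "slide": [[2.8, 2.8, 0.7], [5.6, 5.5, 1.5], [8.3, 8.3, 2.2], [11.1, 11, 3], [11.1, 11, 6]], "turn": [[0, 0, 8.7], [0, 0, 17.4], [0, 0, 26.1], [0, 0, 34.8], [0, 0, 34.8]]}}

```text
clock: 9.68
position: [0.496, 0.2071, 0.1396]
tool_rot: [3.139, -0.002, 1.576]
force: [0.2, -1.1, -1.3]
grip_width: 0.0382
```

Call:
{"method": "arm_command", "body": {"gripper": [3.8, 3.8, 3.8], "slide": [[0, 0, 0], [0, 0, 0], [0, 0, 0]], "turn": [[0, 0, 0], [0, 0, 0], [0, 0, 0]]}}

```text
clock: 10.05
position: [0.4963, 0.2024, 0.1404]
tool_rot: [3.14, -0.001, 1.573]
force: [0.3, -0.5, 0.6]
grip_width: 0.038
```

Call:
{"method": "arm_command", "body": {"gripper": [3.8, 3.8, 3.8, 3.8, 3.8], "slide": [[0, 0, 2], [0, 0, 4], [0, 0, 4.4], [0, 0, 4.4], [0, 0, 4.4]], "turn": [[0, 0, 0], [0, 0, 0], [0, 0, 0], [0, 0, 0], [0, 0, 0]]}}

```text
clock: 10.68
position: [0.4962, 0.2027, 0.0962]
tool_rot: [3.141, -0.001, 1.573]
force: [0.7, 0.7, 0.0]
grip_width: 0.038
```

Call:
{"method": "arm_command", "body": {"gripper": [2, 2, 2, 2], "slide": [[0, 0, 0], [0, 0, 0], [0, 0, 0], [0, 0, 0]], "turn": [[0, 0, 0], [0, 0, 0], [0, 0, 0], [0, 0, 0]]}}

```text
clock: 11.18
position: [0.4961, 0.2028, 0.0959]
tool_rot: [3.141, -0.001, 1.573]
force: [-2.1, -0.4, 8.9]
grip_width: 0.0209
```

Call:
{"method": "arm_command", "body": {"gripper": [2, 2, 2, 2, 2], "slide": [[0, 0, -0.3], [0.1, 0.25, -0.3], [0.1, 0.25, -0.3], [0.1, 0.25, 0], [0.1, 0.25, 0]], "turn": [[0, 0, 0], [0, 0, 0], [0, 0, 0], [0, 0, 0], [0, 0, 0]]}}

```text
clock: 11.8
position: [0.4985, 0.2037, 0.0958]
tool_rot: [3.141, -0.0, 1.573]
force: [-4.0, -1.9, 15.1]
grip_width: 0.0208
```

Call:
{"method": "arm_command", "body": {"gripper": [3.6, 3.6, 3.6, 3.6, 3.6], "slide": [[0, 0, 0], [0, 0, 0], [0, 0, -1], [0, 0, -4], [0, 0, -9]], "turn": [[0, 0, 0], [0, 0, 0], [0, 0, 0], [0, 0, 0], [0, 0, 0]]}}

```text
clock: 12.42
position: [0.4977, 0.2032, 0.1859]
tool_rot: [-3.14, 0.001, 1.573]
force: [-0.3, 1.5, -0.3]
grip_width: 0.0362
```

```bash
python3 plan.py .4985,.2040,.186,90.2 .47,.1,.2,120 .4595,-.165,.09,168.1
```

```text
slide=[[-3.46, -0.96, -0.47], [-6.93, -1.92, -0.93], [-10.39, -2.89, -1.4], [-14.81, -3.08, 0.43], [-19.22, -3.27, 2.27]]
turn=[[0, 0, -9.9], [0, 0, -19.9], [0, 0, -29.8], [0, 0, -37.8], [0, 0, -45.8]]
slide=[[-2.95, -3.3, 1.83], [-5.89, -6.6, 3.66], [-8.83, -9.9, 5.5], [-11.77, -13.19, 7.33]]
turn=[[0, 0, -8.1], [0, 0, -16.1], [0, 0, -24.1], [0, 0, -32.1]]
end [ 4.595e-01 -1.650e-01  9.000e-02  1.681e+02]
```

Call:
{"method": "arm_command", "body": {"gripper": [4.5, 5, 5, 5, 5], "slide": [[-3.5, -1, -0.5], [-6.9, -1.9, -0.9], [-10.4, -2.9, -1.4], [-14.8, -3.1, 0.4], [-19.2, -3.3, 2.3]], "turn": [[0, 0, -9.9], [0, 0, -19.9], [0, 0, -29.8], [0, 0, -37.8], [0, 0, -45.8]]}}

```text
clock: 13.05
position: [0.4658, 0.0103, 0.1627]
tool_rot: [3.14, 0.001, 2.378]
force: [-0.2, -0.5, -0.1]
grip_width: 0.0501
```

Call:
{"method": "arm_command", "body": {"gripper": [5, 5, 5, 5, 5], "slide": [[-3, -3.3, 1.8], [-5.9, -6.6, 3.7], [-8.8, -9.9, 5.5], [-11.8, -13.2, 7.3], [-11.8, -13.2, 7.3]], "turn": [[0, 0, -8.1], [0, 0, -16.1], [0, 0, -24.1], [0, 0, -32.1], [0, 0, -32.1]]}}

```text
clock: 13.68
position: [0.4575, -0.1691, 0.0887]
tool_rot: [-3.14, -0.001, 2.929]
force: [-0.0, 0.7, -0.5]
grip_width: 0.0501
```

Call:
{"method": "arm_command", "body": {"gripper": [5, 5, 5, 5], "slide": [[0, 0, 0], [0, 0, 0], [0, 0, 0], [0, 0, 0]], "turn": [[0, 0, 0], [0, 0, 0], [0, 0, 0], [0, 0, 0]]}}

```text
clock: 14.18
position: [0.459, -0.1649, 0.0895]
tool_rot: [-3.142, 0.0, 2.934]
force: [-0.4, 0.5, -0.5]
grip_width: 0.0499
```

```bash
python3 look.py 3; sed -i 's/^imgs=.*/import sys;imgs={n:cv2.imread(f"pics\/{n}{sys.argv[1]}.png") for n in CAM}/' m2.py; python3 m2.py 3
```

```text
14.175 [ 0.459  -0.1649  0.0895] [-179.9974    0.0195  168.0847] 0.049860413588005574 [-0.4243  0.498  -0.5044]
('top',) [ 0.5371  0.2055  0.0017  0.4972  0.2049 -0.0145] 22.083277969243298 slat in nest -0.039914145121516725 -0.0005112816880270411 -0.016142361103849236
('side',) [ 0.5362  0.2055  0.0054  0.4969  0.205  -0.0157] 128.77497196439873 slat in nest -0.039212436843075384 -0.00030454378862483796 -0.021025155081224114
('side', 'top') [ 0.5365  0.2053  0.0033  0.4971  0.2049 -0.0136] 152.07888459694857 slat in nest -0.039368813110414534 -0.0002652458647366437 -0.016886349686708376
```

Call:
{"method": "arm_command", "body": {"gripper": [5, 5, 5, 5, 5], "slide": [[-0.1, 0, 4], [-0.1, 0, 7.5], [-0.1, 0, 8.3], [-0.1, 0, 8.3], [-0.1, 0, 8.3]], "turn": [[0, 0, 0], [0, 0, 0], [0, 0, 0], [0, 0, 0], [0, 0, 0]]}}

```text
clock: 14.9
position: [0.4603, -0.1658, 0.0074]
tool_rot: [-3.141, 0.002, 2.933]
force: [-0.8, -1.2, -1.0]
grip_width: 0.0502
```

Call:
{"method": "arm_command", "body": {"gripper": [2, 2, 2, 2, 2], "slide": [[0, 0, 0], [0, 0, 0], [0, 0, 0], [0, 0, 0], [0, 0, 0]], "turn": [[0, 0, 0], [0, 0, 0], [0, 0, 0], [0, 0, 0], [0, 0, 0]]}}

```text
clock: 15.52
position: [0.4601, -0.1657, 0.0072]
tool_rot: [-3.142, 0.001, 2.933]
force: [-2.2, 1.1, 13.5]
grip_width: 0.0209
```

```bash
python3 plan.py .460,-.165,.0065,168.1 .460,-.165,.1,168.1 .46,-.05,.2,180.2 .5375,.1675,.17,180.2 .5375,.1675,.135,180.2
```

```text
slide=[[0.0, 0.0, -4.67], [0.0, 0.0, -9.35], [0.79, 3.75, -12.68], [1.58, 7.5, -16.02], [2.37, 11.25, -19.35]]
turn=[[0, 0, -0.0], [0, 0, -0.0], [0, 0, -4.0], [0, 0, -8.1], [0, 0, -12.1]]
slide=[[-1.56, 4.35, 0.6], [-3.13, 8.69, 1.2], [-4.69, 13.04, 1.8], [-6.26, 17.38, 2.4], [-7.83, 21.73, 3.0]]
turn=[[0, 0, -0.0], [0, 0, -0.0], [0, 0, -0.0], [0, 0, -0.0], [0, 0, -0.0]]
slide=[[0.0, -0.0, 3.5]]
turn=[[0, 0, -0.0]]
end [5.375e-01 1.675e-01 1.350e-01 1.802e+02]
```

Call:
{"method": "arm_command", "body": {"gripper": [2, 2, 2, 2, 2], "slide": [[0, 0, -4.7], [0, 0, -9.3], [0.8, 3.7, -12.7], [1.6, 7.5, -16], [2.4, 11.2, -19.3]], "turn": [[0, 0, 0], [0, 0, 0], [0, 0, -4], [0, 0, -8.1], [0, 0, -12.1]]}}

```text
clock: 16.15
position: [0.4592, -0.0499, 0.2008]
tool_rot: [-3.141, 0.001, -3.137]
force: [0.9, -0.0, -0.5]
grip_width: 0.0206
```

Call:
{"method": "arm_command", "body": {"gripper": [2, 2, 2, 2, 2], "slide": [[-1.6, 4.3, 0.6], [-3.1, 8.7, 1.2], [-4.7, 13, 1.8], [-6.3, 17.4, 2.4], [-7.8, 21.7, 3]], "turn": [[0, 0, 0], [0, 0, 0], [0, 0, 0], [0, 0, 0], [0, 0, 0]]}}

```text
clock: 16.77
position: [0.5373, 0.1676, 0.1694]
tool_rot: [-3.142, 0.0, -3.139]
force: [0.7, -0.7, 0.1]
grip_width: 0.0205
```

Call:
{"method": "arm_command", "body": {"gripper": [2, 2, 2, 2, 2], "slide": [[0, 0, 1], [0, 0, 3], [0, 0, 3], [0, 0, 3], [0, 0, 3]], "turn": [[0, 0, 0], [0, 0, 0], [0, 0, 0], [0, 0, 0], [0, 0, 0]]}}

```text
clock: 17.4
position: [0.5373, 0.166, 0.1401]
tool_rot: [3.141, 0.001, -3.14]
force: [-1.4, 0.1, 0.0]
grip_width: 0.021
```

```bash
python3 look.py 4
cat > m4.py <<'E'
from fit import *
import sys;imgs={n:cv2.imread(f"pics/{n}{sys.argv[1]}.png") for n in CAM}
from workcell import bot
E
```

```text
17.4 [0.5373 0.166  0.1401] [ 179.9807    0.0613 -179.8876] 0.020994987989856544 [-1.3807  0.1221  0.0395]
```

View pics/c4.png

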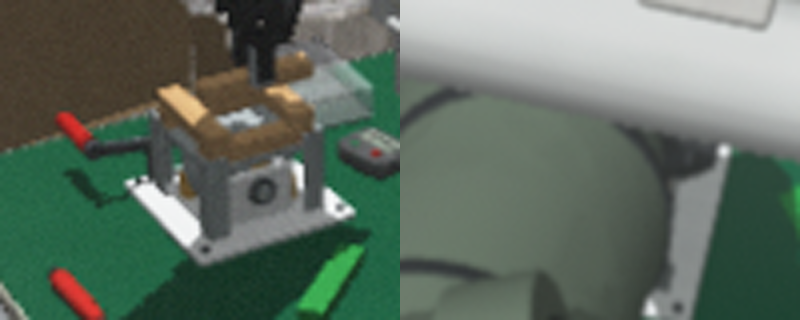

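The side crop shows the held slat lengthwise over the right-hand side, from about (195,85) to (310,65), clear of the stack. I'll lower it with +1.5 mm in y.

Call:
{"method": "arm_command", "body": {"gripper": [2, 2, 2, 2, 2], "slide": [[0, 0.15, 1.5], [0, 0.15, 2.5], [0, 0.15, 2.8], [0, 0.15, 2.85], [0, 0.15, 2.85]], "turn": [[0, 0, 0], [0, 0, 0], [0, 0, 0], [0, 0, 0], [0, 0, 0]]}}

```text
clock: 18.12
position: [0.5366, 0.1676, 0.1107]
tool_rot: [-3.141, -0.001, -3.139]
force: [-2.5, -1.5, 2.8]
grip_width: 0.0205
```

Call:
{"method": "arm_command", "body": {"gripper": [3.6, 3.6, 3.6, 3.6, 3.6], "slide": [[0, 0, 0], [0, 0, 0], [0, 0, -1], [0, 0, -4], [0, 0, -9]], "turn": [[0, 0, 0], [0, 0, 0], [0, 0, 0], [0, 0, 0], [0, 0, 0]]}}

```text
clock: 18.75
position: [0.5363, 0.1674, 0.2014]
tool_rot: [-3.141, -0.002, -3.139]
force: [-0.0, 0.4, -0.0]
grip_width: 0.0362
```

```bash
python3 plan.py .5375,.167,.201,180.2 .56,0,.17,182 .5725,-.0785,.1,184.8
```

```text
slide=[[-0.55, -4.18, 0.78], [-1.1, -8.35, 1.55], [-1.64, -12.53, 2.32], [-2.19, -16.71, 3.1], [-2.8, -20.63, 6.6]]
turn=[[0, 0, -0.4], [0, 0, -0.9], [0, 0, -1.4], [0, 0, -1.8], [0, 0, -3.2]]
slide=[[-0.39, -3.96, 3.5]]
turn=[[0, 0, -1.4]]
end [ 5.725e-01 -7.850e-02  1.000e-01  1.848e+02]
```

Call:
{"method": "arm_command", "body": {"gripper": [4, 5, 5, 5, 5], "slide": [[-0.6, -4.2, 0.8], [-1.1, -8.3, 1.5], [-1.6, -12.5, 2.3], [-2.2, -16.7, 3.1], [-2.9, -20.6, 6.6]], "turn": [[0, 0, -0.4], [0, 0, -0.9], [0, 0, -1.4], [0, 0, -1.8], [0, 0, -3.2]]}}

```text
clock: 19.38
position: [0.5679, -0.0399, 0.1365]
tool_rot: [-3.141, 0.004, -3.083]
force: [0.6, 0.9, -0.5]
grip_width: 0.05
```

Call:
{"method": "arm_command", "body": {"gripper": [5, 5, 5, 5], "slide": [[-0.4, -4, 3.5], [-0.4, -4, 3.5], [-0.4, -4, 3.5], [-0.4, -4, 3.5]], "turn": [[0, 0, -1.4], [0, 0, -1.4], [0, 0, -1.4], [0, 0, -1.4]]}}

```text
clock: 19.88
position: [0.5733, -0.0769, 0.1008]
tool_rot: [3.141, 0.001, -3.058]
force: [-0.6, 0.3, 0.1]
grip_width: 0.0498
```

```bash
python3 look.py 5
cat > m5.py <<'E'
from fit import *
import sys;imgs={n:cv2.imread(f"pics/{n}{sys.argv[1]}.png") for n in CAM}
t=imgs["top"].astype(int);m=(((t.max(2)-t.min(2))<30)&(t.min(2)>110)).astype(np.uint8);nl,lb,st,_=cv2.connectedComponentsWithStats(m);big=lb==1+np.argmax(st[1:,4])
W={"side":np.ones((400,640)),"top":1-cv2.dilate(big.astype(np.uint8),np.ones((5,5))).astype(float)}
N=[.5368,.2053,.004];two=len(sys.argv)>2
def full(p):
    b=nest([*N,.074]);s=box(np.array([.4971,.2049,.0965]),np.pi/2-.005)
    tops=[box(np.array([p[3*i],p[3*i+1],.1115]),p[3*i+2]) for i in range(len(p)//3)]
    return b+[s]+tops[::-1]
p0=[.537,.1665,0]+([.537,.2445,0] if two else [])
for v in(("top",),("side",),("side","top")):
    r,f=fit(imgs,full,p0,W,v,"chroma",3,(.004,.004,.05)*2)
    for i in range(len(r)//3):
        d=r[3*i:3*i+2]-N[:2];print(v,i,r[3*i:3*i+3],round(f,1),"in nest",d[0]+d[1]*N[2],d[1]-d[0]*N[2],r[3*i+2]-N[2])
E
python3 m5.py 5
```

```text
19.875 [ 0.5733 -0.0769  0.1008] [ 179.9913    0.081  -175.1861] 0.04978303209735313 [-0.572  0.287  0.091]
('top',) 0 [0.5352 0.1661 0.0072] 44.9 in nest -0.0018056007953909862 -0.039231518104537205 0.003203916747053205
('side',) 0 [0.5351 0.1656 0.0294] 163.3 in nest -0.0019055292165194033 -0.03973938450344202 0.025358471420451664
('side', 'top') 0 [0.5348 0.166  0.    ] 207.4 in nest -0.002187707771599096 -0.039293164122585315 -0.003967611565320975
```

View pics/c5.png

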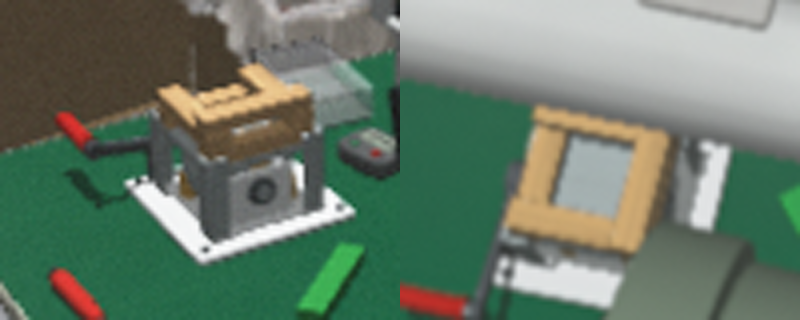

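Picture: slat C lies along the right side on top, side crop (195,110)–(310,85). The fit gives y spot on and x about 1.8 mm too near, which I'll trim later. Next is slat B.

Call:
{"method": "arm_command", "body": {"gripper": [5, 5, 5, 5, 5], "slide": [[0, -0.1, 4], [0, -0.1, 8], [0, -0.1, 9.3], [0, -0.1, 9.35], [0, -0.1, 9.35]], "turn": [[0, 0, 0], [0, 0, 0], [0, 0, 0], [0, 0, 0], [0, 0, 0]]}}

```text
clock: 20.6
position: [0.5737, -0.079, 0.0077]
tool_rot: [-3.141, 0.002, -3.059]
force: [-0.0, -0.1, 0.7]
grip_width: 0.0501
```

Call:
{"method": "arm_command", "body": {"gripper": [2, 2, 2, 2, 2], "slide": [[0, 0, 0], [0, 0, 0], [0, 0, 0], [0, 0, 0], [0, 0, 0]], "turn": [[0, 0, 0], [0, 0, 0], [0, 0, 0], [0, 0, 0], [0, 0, 0]]}}

```text
clock: 21.22
position: [0.5734, -0.0791, 0.0074]
tool_rot: [-3.141, 0.001, -3.059]
force: [-2.4, -0.0, 12.1]
grip_width: 0.0205
```

```bash
python3 plan.py .573,-.078,.0075,184.8 .573,-.078,.1,184.8 .56,.03,.2,180.2 .538,.2455,.18,180.2 .538,.2455,.15,180.2
```

```text
slide=[[0.0, 0.0, -4.62], [0.0, 0.0, -9.25], [0.13, 3.62, -12.58], [0.26, 7.25, -15.92], [0.39, 10.87, -19.25]]
turn=[[0, 0, -0.0], [0, 0, -0.0], [0, 0, 1.5], [0, 0, 3.1], [0, 0, 4.6]]
slide=[[0.53, 5.39, 0.5], [1.06, 10.78, 1.0], [1.6, 16.17, 1.5], [2.13, 21.56, 2.0], [2.13, 21.56, 5.0]]
turn=[[0, 0, 0.0], [0, 0, 0.0], [0, 0, 0.0], [0, 0, 0.0], [0, 0, 0.0]]
end [5.380e-01 2.455e-01 1.500e-01 1.802e+02]
```

Call:
{"method": "arm_command", "body": {"gripper": [2, 2, 2, 2, 2], "slide": [[0, 0, -4.6], [0, 0, -9.2], [0.1, 3.6, -12.6], [0.3, 7.3, -15.9], [0.4, 10.9, -19.2]], "turn": [[0, 0, 0], [0, 0, 0], [0, 0, 1.5], [0, 0, 3.1], [0, 0, 4.6]]}}

```text
clock: 21.85
position: [0.5595, 0.0304, 0.2]
tool_rot: [3.141, 0.001, -3.14]
force: [0.2, 0.4, -1.1]
grip_width: 0.0208
```

Call:
{"method": "arm_command", "body": {"gripper": [2, 2, 2, 2, 2], "slide": [[0.5, 5.4, 0.5], [1.1, 10.8, 1], [1.6, 16.2, 1.5], [2.1, 21.6, 2], [2.1, 21.6, 5]], "turn": [[0, 0, 0], [0, 0, 0], [0, 0, 0], [0, 0, 0], [0, 0, 0]]}}

```text
clock: 22.48
position: [0.5379, 0.2506, 0.1495]
tool_rot: [3.138, 0.003, -3.133]
force: [-0.7, -1.3, -0.7]
grip_width: 0.0206
```

Call:
{"method": "arm_command", "body": {"gripper": [2, 2, 2, 2], "slide": [[0, 0, 1], [0, 0, 1], [0, 0, 1], [0, 0, 1]], "turn": [[0, 0, 0], [0, 0, 0], [0, 0, 0], [0, 0, 0]]}}

```text
clock: 22.98
position: [0.5389, 0.245, 0.1392]
tool_rot: [3.141, 0.001, -3.14]
force: [-0.3, 0.0, -0.3]
grip_width: 0.0209
```

Lower by 2.8 cm, x −0.05, y +0.1.

Call:
{"method": "arm_command", "body": {"gripper": [2, 2, 2, 2, 2], "slide": [[0, 0.1, 1.5], [0, 0.1, 2.4], [0, 0.1, 2.75], [0, 0.1, 2.8], [0, 0.1, 2.8]], "turn": [[0, 0, 0], [0, 0, 0], [0, 0, 0], [0, 0, 0], [0, 0, 0]]}}

```text
clock: 23.6
position: [0.5378, 0.2461, 0.1106]
tool_rot: [-3.141, -0.001, -3.139]
force: [-6.3, -1.9, 15.1]
grip_width: 0.0208
```

Call:
{"method": "arm_command", "body": {"gripper": [3.6, 3.6, 3.6, 3.6, 3.6], "slide": [[0, 0, 0], [0, 0, 0], [0, 0, -1], [0, 0, -4], [0, 0, -8]], "turn": [[0, 0, 0], [0, 0, 0], [0, 0, 0], [0, 0, 0], [0, 0, 0]]}}

```text
clock: 24.22
position: [0.538, 0.2461, 0.1912]
tool_rot: [-3.141, -0.001, -3.139]
force: [-0.2, -0.3, -0.4]
grip_width: 0.0356
```

Call:
{"method": "arm_command", "body": {"gripper": [3.6, 3.6, 3.6, 3.6, 3.6], "slide": [[0, -5.5, -1], [0, -11, -1], [0, -16.5, -1], [0, -22, -1], [0, -27.5, -1]], "turn": [[0, 0, 0], [0, 0, 0], [0, 0, 0], [0, 0, 0], [0, 0, 0]]}}

```text
clock: 24.85
position: [0.539, -0.0305, 0.2011]
tool_rot: [3.142, 0.001, -3.139]
force: [0.9, 0.9, -0.4]
grip_width: 0.0361
```

Call:
{"method": "arm_command", "body": {"gripper": [3.6, 3.6], "slide": [[0, 0, 0], [0, 0, 0]], "turn": [[0, 0, 0], [0, 0, 0]]}}

```text
clock: 25.1
position: [0.5391, -0.0284, 0.2007]
tool_rot: [3.141, 0.0, -3.139]
force: [-0.1, 0.5, 0.4]
grip_width: 0.0358
```

```bash
python3 look.py 6; python3 m5.py 6 two
```

```text
25.1 [ 0.5391 -0.0284  0.2007] [ 179.9774    0.0252 -179.8746] 0.03579798647211861 [-0.0581  0.5354  0.3851]
('top',) 0 [0.5355 0.1662 0.0128] 55.4 in nest -0.0014778355895668732 -0.03912611773586365 0.008804870543763332
('top',) 1 [0.5362 0.2451 0.0029] 55.4 in nest -0.00048127048814778706 0.039764228473485694 -0.0010665824880062343
('side',) 0 [0.5354 0.1658 0.018 ] 163.9 in nest -0.0015379574703992022 -0.03954315313107344 0.01397026946926894
('side',) 1 [ 0.5348  0.2455 -0.0026] 163.9 in nest -0.0018003833609802843 0.04020423894545316 -0.006556116454450863
('side', 'top') 0 [0.5352 0.1661 0.0146] 219.8 in nest -0.0017550090208502396 -0.039167481065220416 0.01063131687458693
('side', 'top') 1 [0.5355 0.2452 0.0025] 219.8 in nest -0.0011236010236342143 0.039904323191670886 -0.001502989870430441
```

View pics/c6.png

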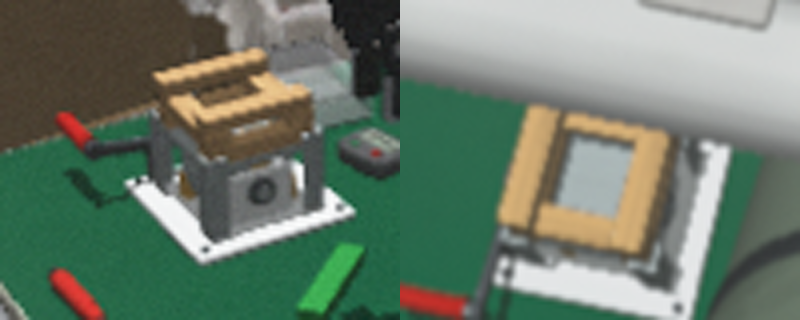

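Both top slats show: left one in the side crop (155,75)–(270,55), right one (195,110)–(310,88). In the fits they are within about 1.5 mm of their places. I'll check their heights with z free.

```bash
cat > m6.py <<'E'
import sys;sys.argv=["",sys.argv[1]]
from fit import *
imgs={n:cv2.imread(f"pics/{n}{sys.argv[1]}.png") for n in CAM}
W={"side":np.ones((400,640)),"top":np.ones((400,640))};W["top"][:172,:]=0
N=[.5368,.2053,.004]
def full(p):
    b=nest([*N,.074]);s=box(np.array([.4971,.2049,.0965]),np.pi/2-.005)
    R=box(np.array([p[0],p[1],p[2]]),.005);L=box(np.array([p[3],p[4],p[5]]),.005)
    return b+[s,L,R]
for v in(("side","top"),):
    r,f=fit(imgs,full,[.536,.166,.1115,.536,.245,.1115],W,v,"chroma",3,(.004,.004,.004)*2)
    print(v,r,f)
E
python3 m6.py 6
python3 plan.py .539,-.0284,.2007,180.1 .46,.05,.2,150 .42,.2,.19,110 .4335,.309,.13,90
```

```text
('side', 'top') [0.5356 0.1662 0.1111 0.5354 0.245  0.1116] 233.93424912787907
slide=[[1.97, 1.96, 0.02], [3.94, 3.93, 0.03], [5.91, 5.89, 0.05], [7.89, 7.85, 0.07], [8.88, 11.61, 0.32]]
turn=[[0, 0, 7.5], [0, 0, 15.0], [0, 0, 22.6], [0, 0, 30.1], [0, 0, 40.1]]
slide=[[3.17, 2.23, 0.25], [6.35, 4.46, 0.5], [9.53, 6.69, 0.75], [11.52, 9.76, 2.75], [13.51, 12.83, 4.75]]
turn=[[0, 0, 10.0], [0, 0, 20.0], [0, 0, 30.0], [0, 0, 36.7], [0, 0, 43.3]]
slide=[[3.56, 0.87, 2.0]]
turn=[[0, 0, 6.7]]
end [ 0.4335  0.309   0.13   90.    ]
```

Call:
{"method": "arm_command", "body": {"gripper": [4, 5, 5, 5, 5], "slide": [[2, 2, 0], [3.9, 3.9, 0], [5.9, 5.9, 0], [7.9, 7.9, 0.1], [8.9, 11.6, 0.3]], "turn": [[0, 0, 7.5], [0, 0, 15], [0, 0, 22.6], [0, 0, 30.1], [0, 0, 40.1]]}}

```text
clock: 25.82
position: [0.4488, 0.088, 0.1976]
tool_rot: [3.141, 0.0, 2.439]
force: [1.4, -0.0, 0.7]
grip_width: 0.0501
```

Call:
{"method": "arm_command", "body": {"gripper": [5, 5, 5, 5, 5], "slide": [[3.2, 2.2, 0.2], [6.4, 4.5, 0.5], [9.5, 6.7, 0.7], [11.5, 9.8, 2.7], [13.5, 12.8, 4.7]], "turn": [[0, 0, 10], [0, 0, 20], [0, 0, 30], [0, 0, 36.7], [0, 0, 43.3]]}}

```text
clock: 26.45
position: [0.4279, 0.2744, 0.1501]
tool_rot: [3.141, -0.001, 1.687]
force: [0.9, -0.2, -0.3]
grip_width: 0.0498
```

Call:
{"method": "arm_command", "body": {"gripper": [5, 5, 5, 5, 5], "slide": [[3.8, 0.9, 1.5], [3.8, 0.9, 1.5], [3.8, 0.9, 1.5], [3.8, 0.9, 1.5], [3.8, 0.9, 1.5]], "turn": [[0, 0, 6.7], [0, 0, 6.7], [0, 0, 6.7], [0, 0, 6.7], [0, 0, 6.7]]}}

```text
clock: 27.08
position: [0.4331, 0.3102, 0.1357]
tool_rot: [3.141, -0.0, 1.571]
force: [-0.3, 0.4, -0.8]
grip_width: 0.0501
```

```bash
python3 look.py 7
```

```text
27.075 [0.4331 0.3102 0.1357] [179.9798  -0.0244  90.0045] 0.05011047228331676 [-0.2705  0.3694 -0.789 ]
```

View pics/c7.png

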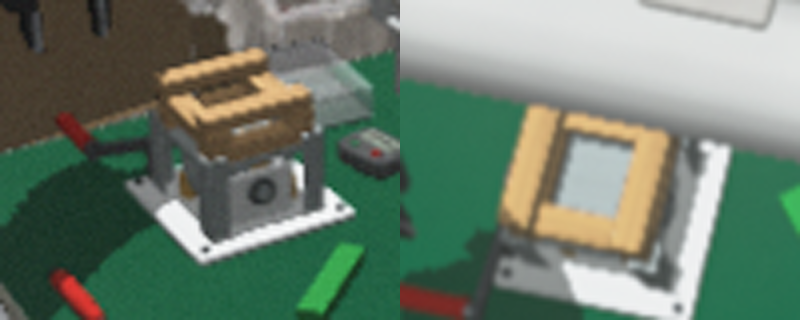

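The fingers (side crop (35,40) and (100,30)) straddle the red grip at (75,130) from above, and the stack is untouched. Next I descend and grip.

Call:
{"method": "arm_command", "body": {"gripper": [5, 5, 5, 5, 5], "slide": [[0, 0, 4], [0, 0, 8], [0, 0, 10], [0, 0, 10.2], [0, 0, 10.2]], "turn": [[0, 0, 0], [0, 0, 0], [0, 0, 0], [0, 0, 0], [0, 0, 0]]}}

```text
clock: 27.8
position: [0.4333, 0.3107, 0.034]
tool_rot: [3.141, -0.0, 1.571]
force: [0.8, 0.5, 0.4]
grip_width: 0.0501
```

Call:
{"method": "arm_command", "body": {"gripper": [1.2, 1.2, 1.2, 1.2, 1.2], "slide": [[0, 0, 0], [0, 0, 0], [0, 0, 0], [0, 0, 0], [0, 0, 0]], "turn": [[0, 0, 0], [0, 0, 0], [0, 0, 0], [0, 0, 0], [0, 0, 0]], "force": 35}}

```text
clock: 28.42
position: [0.4325, 0.311, 0.0336]
tool_rot: [-3.141, -0.0, 1.572]
force: [-5.8, 1.3, 7.6]
grip_width: 0.0149
```

```bash
python3 -c "
import numpy as np
p=lambda a:np.array([.105*(np.cos(.15)-np.cos(a)),.105*(np.sin(a)-np.sin(.15))])*100
A=.15+1.42/15*np.arange(16)
for k in(0,5,10):
  print([[0,*np.round((p(A[i])-p(A[k]))*[1,-1],2).tolist()] for i in range(k+1,k+6)])"
```

```text
[[0, 0.19, -0.97], [0, 0.48, -1.93], [0, 0.86, -2.85], [0, 1.32, -3.73], [0, 1.86, -4.56]]
[[0, 0.62, -0.78], [0, 1.31, -1.49], [0, 2.06, -2.14], [0, 2.87, -2.72], [0, 3.73, -3.21]]
[[0, 0.9, -0.41], [0, 1.84, -0.74], [0, 2.81, -0.97], [0, 3.79, -1.11], [0, 4.79, -1.16]]
```

Call:
{"method": "arm_command", "body": {"gripper": [1.2, 1.2, 1.2, 1.2, 1.2], "slide": [[0, 0.2, -1], [0, 0.5, -1.9], [0, 0.85, -2.85], [0, 1.3, -3.7], [0, 1.85, -4.55]], "turn": [[0, 0, 0], [0, 0, 0], [0, 0, 0], [0, 0, 0], [0, 0, 0]]}}

```text
clock: 29.05
position: [0.4506, 0.3111, 0.0793]
tool_rot: [-3.14, -0.0, 1.572]
force: [-5.9, 4.1, -1.7]
grip_width: 0.0146
```

Call:
{"method": "arm_command", "body": {"gripper": [1.2, 1.2, 1.2, 1.2, 1.2], "slide": [[0, 0.6, -0.8], [0, 1.3, -1.5], [0, 2.05, -2.15], [0, 2.85, -2.7], [0, 3.75, -3.2]], "turn": [[0, 0, 0], [0, 0, 0], [0, 0, 0], [0, 0, 0], [0, 0, 0]]}}

```text
clock: 29.68
position: [0.4881, 0.3117, 0.1117]
tool_rot: [-3.14, -0.001, 1.572]
force: [-9.6, 4.5, 9.3]
grip_width: 0.0148
```

```bash
python3 -c "
from workcell import bot;o=bot.observe();print(o['position'],o['tool_rot'],o['force'],o['moment'],o['grip_width'])"
```

```text
[0.4881495  0.31165283 0.11168828] [-3.14026054e+00 -1.01903491e-03  1.57243452e+00] [-9.61519145  4.49993772  9.27302331] [ 0.77752006  1.9821988  -0.00647395] 0.01475579417068434
```

Call:
{"method": "arm_command", "body": {"gripper": [1.2, 1.2, 1.2, 1.2, 1.2], "slide": [[0, 0.9, -0.5], [0, 1.8, -0.85], [0, 2.8, -1.1], [0, 3.8, -1.2], [0, 4.75, -1.25]], "turn": [[0, 0, 0], [0, 0, 0], [0, 0, 0], [0, 0, 0], [0, 0, 0]]}}

```text
clock: 30.3
position: [0.5363, 0.312, 0.1238]
tool_rot: [-3.141, -0.001, 1.572]
force: [-4.4, 6.7, -2.6]
grip_width: 0.0146
```

Call:
{"method": "arm_command", "body": {"gripper": [1.2, 1.2, 1.2, 1.2], "slide": [[0, 0, 0], [0, 0, 0], [0, 0, 0], [0, 0, 0]], "turn": [[0, 0, 0], [0, 0, 0], [0, 0, 0], [0, 0, 0]]}}

```text
clock: 30.8
position: [0.5362, 0.312, 0.1238]
tool_rot: [3.141, -0.002, 1.572]
force: [-3.1, 7.4, -1.1]
grip_width: 0.0148
```

```bash
python3 look.py 8
```

```text
30.8 [0.5362 0.312  0.1238] [179.9901  -0.0905  90.088 ] 0.014773743237794606 [-3.1032  7.4109 -1.1325]
```

View pics/c8.png

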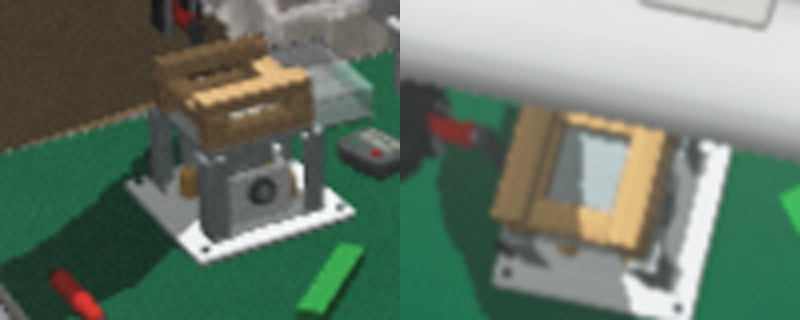

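The last picture shows the block lifted clear of the guides and still square, with the grip upright in the jaws (side crop (185,15), top crop (450,128)). The measured TCP shift from rest (103.7 mm, 90.2 mm) corresponds to a crank angle of about 1.42 rad. I'm handing in.

```bash
python3 -c "
from workcell import job_done;print(job_done())"
```

```text
the job is handed in; nothing more can be done
None
```

I finished the block with the three loose slats and swung the crank upright. I handed the job in at about 31 s, with the grip still held in the jaws.

- **Middle layer:** I placed slat A across the near ends, then regrasped it to take out a 2 mm error. Fits to both camera views put it within about 0.5 mm of its place. Those fits also show about 1° of turn, which I did not correct.
- **Top layer:** I placed slats C (right) and B (left) lengthwise. Across the block they are within about 1 mm, and their heights match the expected 111.5 mm above the table. Lengthwise they sit about 1 to 2 mm towards the near side. I left that, as it is close to the measuring error. Side view and top view disagreed by up to 1.3 mm here.
- **Crank:** The travel from rest was 103.7 mm along x and 90.2 mm up, which puts the lever at about 1.42 rad, upright.
- **After lifting:** The last picture shows the block raised and looking intact and square. I checked that only by eye, because shadows made a fit unreliable.
- **Surroundings:** I did not touch the other things around the nest.

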